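# Set and clamp the bag-length gauge

## Task

Set the takeaway-bag length gauge: pull its spring-loaded sliding leg out, with the cam lever still open, until the stop plate's edge is in line with the upright blade of the length tab on the gauge's edge, and hold it there for a moment. Then, still holding the leg at that mark, squeeze the cam lever shut against the grip post to lock it, and finish while holding: keep lever and post pinched between the fingers. Do not shut the lever away from the mark, do not shift the length tab, and leave the other things on the table alone.

Things in the scene. Friction and masses are not known exactly. Their poses are not given: they have to be found in the camera images.
- gauge: bag-length gauge fixed to the table: aluminium base 350 x 100 x 8 mm, dark steel sleeve 36 mm high on its -x half, out of which a steel leg slides to +x. Origin under the base's centre; x = the way the leg pulls out, y = across, towards the lever's and tab's side, z up; all other gauge entries but the lever have the same axes
- pinch_point (a point): on the leg's head, midway between grip post and closed lever, 55 mm above the table; all y and x below are from here. Open fingers can straddle post and lever from above just behind the stop plate and pull on the plate's inner face (x = +14 mm). Post and shut lever are 22 mm thick together (y -11 to +11 mm); beside them nothing on the head is above 36 mm
- grip_post (a point): fixed steel post on the leg's head: 24 mm wide in x (-12 to +12 mm), y from -11 to -1 mm, 26 to 70 mm above the table; this point is in it, 55 mm above the table
- lever_tip (a point): top of the black blade of the cam lever, next to the post: 24 mm wide in x, 10 mm thick. Its hinge lies along x, 28 mm above the table, at y = +6 mm; own z runs up the lever, this point is 42 mm from the hinge. Open it leans 20 degrees to +y (tip's outer edge at y = +25 mm), shut it stands upright beside the post
- stop_edge (a point): middle of the stop plate's thickness at its +y edge, 30 mm above the table; moves with the leg. The aluminium stop plate stands across the leg's head: 6 mm thick (x +14 to +20 mm), y from -50 to +50 mm, 12 to 74 mm above the table
- length_mark (a point): middle of the thin upright steel blade (3 mm thick in x, top 39 mm above the table) of the small black length tab on the +y edge of the base, just beyond the stop plate's edge; 30 mm above the table. The leg is at its mark when stop_edge and this point have the same x along the gauge. The tab is stiff and must stay
- sliding_leg (a joint): how far the leg is pulled out, m: 0 = drawn in, where its spring holds it at the start; at most 0.145. The spring pulls it back in with 2 to 3.5 N; the shut lever's brake shoe holds it
- cam_lever (a joint): cam lever angle, rad: about 0 = open (leaning), 0.35 = shut (upright). It stays where it is left, but eases back from 0.35 to about 0.27 when let go after shutting; about 8 N at its tip moves it, somewhat more near the end as the brake bites
- pepper_shaker: bystander: metal pepper shaker, 58 mm across, 95 mm high, origin under its centre
- spice_jar: bystander: small spice jar, 47 mm across, 98 mm high, origin under its centre
- tape_roll: bystander: roll of tape lying flat, 100 mm across, 18 mm high, origin under its centre
- chili_oil_jar: bystander: squat jar with a lid, 66 mm across, 84 mm high, origin under its centre

How it is judged:
On the way:
1. the leg is held at the length mark with the lever still open (x of stop_edge in the frame of length_mark between -0.006 and 0.006 m and value of joint cam_lever below 0.12 rad), for 0.2 s.
At the end, for the whole second after the job is handed in: The stop plate's edge is within 6 mm of the length mark along the leg, the cam lever is shut (over 0.30 rad), and the fingers still press on both the grip post and the lever with over 3 N each (x of stop_edge in the frame of length_mark between -0.006 and 0.006 m and value of joint cam_lever above 0.3 rad and contact force between the fingers and post_of_the_leg above 3 N and contact force between the fingers and blade_of_the_lever above 3 N); the arm keeps its last pose, push and grip.
It fails at once if the lever is shut (over 0.25 rad) with the leg more than 12 mm off the mark (value of joint cam_lever above 0.25 rad and not (x of stop_edge in the frame of length_mark between -0.012 and 0.012 m)).
It fails at once if the length tab is shifted by more than 4 mm (distance of length_mark from where it was at the start of the episode above 0.004 m).
It fails at once if a bystander is moved by more than 30 mm (distance of any of pepper_shaker, spice_jar, tape_roll, chili_oil_jar from where it was at the start of the episode above 0.03 m).
It also fails if it takes over 32 s, if anything falls off the work surface, if the arm or the gripper's body presses on something with over 40 N, if the wrist force passes 120 N, or if a joint passes its speed limit or range.

## Robot

A 7-joint arm with a two-finger parallel gripper is mounted at the origin on the work surface; the furniture and walls round the work are solid. World frame = base frame: x ahead of the robot, y to its left, z up, the work surface at z = 0. Lengths are in m, angles in rad, forces in N, time in s.
With the tool pointing down it reaches from about 0.4 to 0.9 m from the base axis. Payload 5.6 kg.
Tool frame: the origin (TCP) lies between the finger pads; the fingertips stand 25 mm ahead of it and the grasp point (between the pads) lies 6 mm ahead of it (ctrl.tips_ahead is the distance from the TCP to the fingertips, in m); z points along the fingers, y is the direction in which the jaws open and shut (so a half turn about z gives the same grasp; the last joint's range is limited). The gripper opens to 92 mm and grips with 3 to 60 N. Pads are 20 mm wide; open, the fingers measure 128 mm over their backs; the gripper's body (75 mm by 189 mm) begins 69 mm behind the grasp point.
Start: joints at [1.168, 0.468, -0.012, 1.603, 0.006, 1.071, -0.056], TCP at [0.229, -0.608, 0.2] pointing down, gripper open.
Joint ranges: [-2.53, 2.53], [-0.31, 2.02], [-1.57, 1.55], [0.28, 2.44], [-1.29, 4.43], [0.15, 1.84], [-2.92, 2.92]. Speed limits (rad/s): [2.57, 2.57, 3.14, 3.14, 3.14, 3.14, 3.14].

## Interface

Orientations are given as a rotation vector (axis times angle).
In Python, from workcell import ctrl gives the robot as it stands.
- The arm moves only by the shell command python3 -m jog 'ROWS' [FORCE]. ROWS is JSON, a list of rows, each a list of 3 entries, a list of its own where there are three numbers: the opening, from -1 (shut) to 1 (fully open), so that 0 is half open, then the shift along the tool's x, y, z in cm, then the turn about the tool's z in degrees. In form: [[gripper, [dx, dy, dz], yaw], ...]. A call has 1 to 5 rows; each row is the pose to reach, as a shift and turn from the pose commanded when the call began, along the tool's axes at that moment; what a row does not reach only later rows make up. A row lasts 1/10 s, in which the tool goes at most 50 mm and 8.59 degrees, less where a joint would pass 70% of its speed; a pose out of reach is approached as far as the arm can. A call with a gripper value outside its range is refused whole. The fingers move at their own pace and stop on an object; FORCE is the grip in N (left out, the last holds). Time passes only in rows, so rows that repeat a pose let the fingers close. It gives the time, the measured TCP pose, the force and the opening at its end, in the units of the state.
- ctrl.observe(): the state, without advancing time (a new reading comes with each control period).
- ctrl.snapshot(name): name is "scene" or "top" or "wrist"; returns a dict with "image" (420x560x3 uint8, red, green, blue), "intrinsics" (3x3 intrinsics, pixels), "k1" (the pictures are not rectified: a ray, as slopes to the right and down, at radius r is drawn at 1 + k1 r^2 times it, then the intrinsics apply), "R" (3x3) and "t" (3): a world point X has camera coordinates R X + t. Camera axes: x right, y down, z forward; pixel columns grow to the right and rows downward; lengths in m; the calibration is good to about 2 mm. A picture is of the moment at which its call begins. There is no depth.
- ctrl.close_job(): hands the job in, once; it reports no verdict.
The state is a dict: "time": time; "joint_pos": joint angles; "joint_vel": joint speeds; "tau": joint torques, N m; "eef_pos": TCP position; "eef_rot": TCP orientation; "ft_force": force on the tool from outside, world axes, zero at the start; "wrist_torque": the same for the moment, N m; "grip_width": finger opening in m.
Only numpy, scipy, OpenCV 4.12 (cv2) and the standard library are available. Lean on these libraries where they do the work, as an engineer would, in place of code of your own. Each camera call takes 0.05 s, during which the arm holds its last target. There are 200 camera calls.

## Working session

There is one attempt and no reset: what is moved stays moved. The work goes in short steps, Python scripts to look and compute and a shell command to move; the robot and the scene stay as the last step left them, time stands still between calls to the robot, and variables do not carry over. Pictures are saved under pics/ and viewed, about 8 in all and at most 12, crops included, and the job is handed in when it is done.

```bash
ls; mkdir -p pics; cat > h.py <<'E'
import numpy as np, cv2
from workcell import ctrl
from scipy.spatial.transform import Rotation as Ro
def snap(n,f):
    s=ctrl.snapshot(n); cv2.imwrite('pics/'+f,s['image'][:,:,::-1]); np.savez('pics/'+f+'.npz',**{k:v for k,v in s.items()}); return s
def load(f): return np.load('pics/'+f+'.npz')
def ray(s,u,v):
    K=s['intrinsics'];d=np.array([-0,0.]);p=np.array([(u-K[0,2])/K[0,0],(v-K[1,2])/K[1,1]])
    q=p.copy()
    for _ in range(20): q=p/(1+float(s['k1'])*(q@q))
    R=s['R'];return -R.T@s['t'], R.T@np.array([q[0],q[1],1])
def atz(s,u,v,z):
    c,d=ray(s,u,v); return c+d*(z-c[2])/d[2]
def proj(s,X):
    c=s['R']@np.array(X)+s['t'];q=c[:2]/c[2];q=q*(1+float(s['k1'])*(q@q));K=s['intrinsics'];return K[0,0]*q[0]+K[0,2],K[1,1]*q[1]+K[1,2]
E
python3 - <<'E'
from h import *
snap('scene','scene0.png');snap('top','top0.png');snap('wrist','wrist0.png')
o=ctrl.observe();print(o); print(Ro.from_rotvec(o['eef_rot']).as_matrix().round(3))
E
```

```text
pics
{'time': 0.15, 'joint_pos': array([ 1.16797047,  0.46821527, -0.01158778,  1.60340538,  0.00602081,
        1.07138153, -0.05626236]), 'joint_vel': array([-0.00054241, -0.00341573,  0.00060652, -0.00258575, -0.00078115,
       -0.00034724, -0.00054476]), 'tau': array([ 9.73550959e-04, -5.20948577e+01, -1.22275300e-02, -2.43976915e+01,
       -5.66478318e-02,  1.52710470e-02,  8.10578672e-05]), 'eef_pos': array([ 0.22863337, -0.60796731,  0.19943574]), 'eef_rot': array([-3.08959043e+00, -5.61884045e-01,  5.84605849e-04]), 'ft_force': array([ 0.46231158, -0.62803664, -0.20786817]), 'wrist_torque': array([-0.06832562, -0.00227714, -0.01021705]), 'grip_width': 0.09213135897559868}
[[ 0.936  0.352 -0.001]
 [ 0.352 -0.936  0.001]
 [-0.    -0.001 -1.   ]]
```

View pics/top0.png

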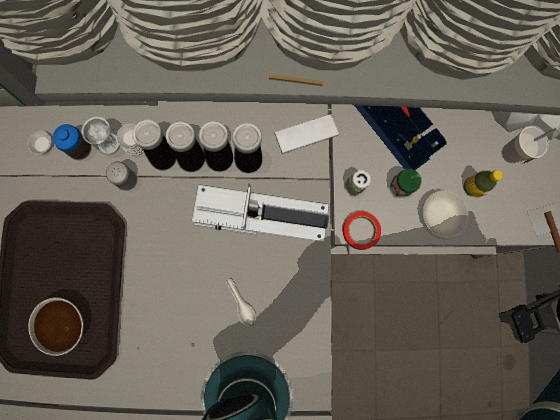

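View pics/scene0.png

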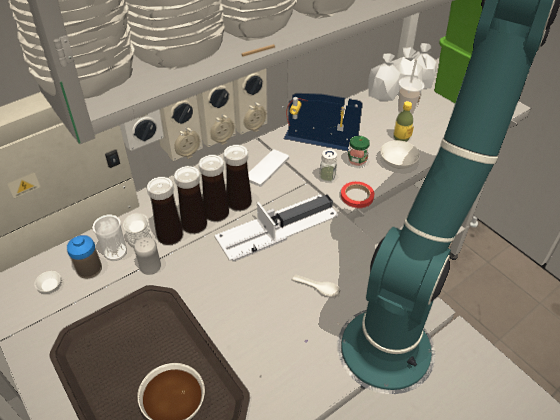

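```bash
python3 - <<'E'
from h import *
s=load('top0.png');im=s['image'][:,:,::-1]
cv2.imwrite('pics/topcrop.png',cv2.resize(im[170:250,180:340],None,fx=5,fy=5,interpolation=cv2.INTER_CUBIC))
s2=load('scene0.png');im=s2['image'][:,:,::-1]
cv2.imwrite('pics/sccrop.png',cv2.resize(im[140:265,140:345],None,fx=3.9,fy=3.9,interpolation=cv2.INTER_CUBIC))
print(-s['R'].T@s['t'],s['R'].round(3))
E
```

```text
[ 0.27834483 -0.0134949   1.15509279] [[ 0.007 -0.999  0.033]
 [-0.983 -0.013 -0.184]
 [ 0.184 -0.031 -0.982]]
```

View pics/topcrop.png

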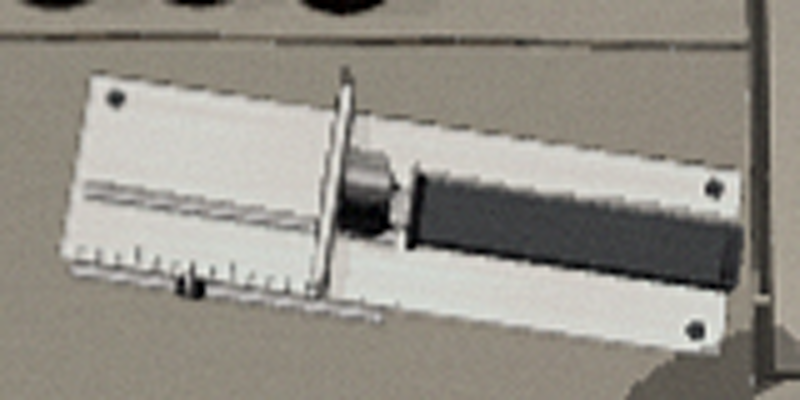

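View pics/sccrop.png

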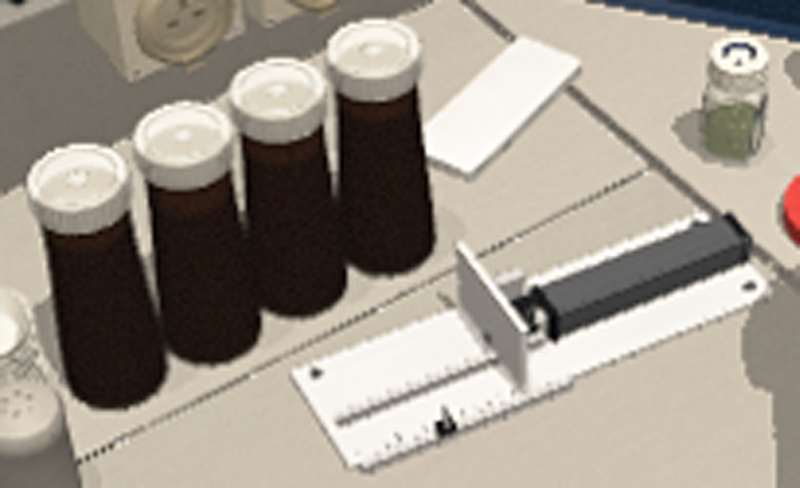

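```bash
cat > m.py <<'E'
from h import *
s=load('top0.png')
f=lambda a,z:atz(s,(a[0]+.5)/5-.5+180,(a[1]+.5)/5-.5+170,z)
A,B,C,D=[f(p,.008) for p in [(95,72),(742,170),(720,352),(64,258)]]
for p in (A,B,C,D):print(p.round(4))
print('len',np.linalg.norm(A-B),np.linalg.norm(C-D),'wid',np.linalg.norm(A-D),np.linalg.norm(B-C))
c=(A+B+C+D)/4; ex=(A-B)+(D-C);ex/=np.linalg.norm(ex);ey=np.array([-ex[1],ex[0],0])
print('c',c,'ex',ex,np.degrees(np.arctan2(ex[1],ex[0])))
G=lambda P:((P-c)@ex*1e3,(P-c)@ey*1e3)
print('tab blade top',G(f((193,265),.039)),'tab', G(f((190,288),.015)))
print('stop top back',G(f((346,75),.074)),'stop top front',G(f((322,293),.074)))
print('lever top',G(f((362,228),.067)), 'post top',G(f((372,155),.07)))
print('sleeve end',G(f((412,175),.036)))
for P in [(0.08,0,.055),(0.02,0,.055)]:
  print((c+ex*P[0]+np.array([0,0,P[2]])).round(3))
for n,p in dict(b4=(247,165),b3=(216,165),pep=(120,182)).items(): print(n,atz(s,*p,.0).round(3))
for n,p in dict(b4=(247,132),).items(): print(n,atz(s,*p,.17).round(3),atz(s,*p,.13).round(3))
E
python3 m.py
```

```text
[0.5473 0.1362 0.008 ]
[ 0.499  -0.2073  0.008 ]
[ 0.4021 -0.1941  0.008 ]
[0.4475 0.1488 0.008 ]
len 0.3469249308801252 0.34594947112605595 wid 0.10058827792950126 0.09782503748051775
c [ 0.47395553 -0.02910903  0.008     ] ex [0.13530794 0.99080359 0.        ] 82.22357294798572
tab blade top (np.float64(102.32470038099343), np.float64(48.03084207876211)) tab (np.float64(104.35347382120227), np.float64(56.94443059461805))
stop top back (np.float64(38.83813818181214), np.float64(-53.25899218765429)) stop top front (np.float64(33.97233328537766), np.float64(57.01047203428676))
lever top (np.float64(19.56896938071591), np.float64(21.027903263034865)) post top (np.float64(20.050235231017044), np.float64(-15.664141910687233))
sleeve end (np.float64(-0.826376434995937), np.float64(-14.997900546906019))
[0.485 0.05  0.063]
[ 0.477 -0.009  0.063]
b4 [0.604 0.009 0.   ]
b3 [0.602 0.092 0.   ]
pep [0.552 0.35  0.   ]
b4 [0.636 0.007 0.17 ] [0.65  0.008 0.13 ]
```

```bash
python3 - <<'E'
from h import *
# bottle 4 & 3 height: base center ground vs. top in scene view
s=load('scene0.png');t=load('top0.png')
g=lambda a:((a[0]+.5)/3.9-.5+140,(a[1]+.5)/3.9-.5+140)
for tp,sc in [((247,132),(374,55)),((215,131),(280,92)),((148,129),(80,178))]:
  c1,d1=ray(t,*tp);c2,d2=ray(s,*g(sc))
  M=np.stack([d1,-d2],1);x=np.linalg.lstsq(M,c2-c1,rcond=None)[0];print(((c1+d1*x[0]+c2+d2*x[1])/2).round(3),np.linalg.norm(c1+d1*x[0]-c2-d2*x[1]).round(4))
E
```

```text
[0.626 0.003 0.185] 0.0102
[0.628 0.078 0.187] 0.0069
[0.63  0.232 0.189] 0.0073
```

```bash
cat > go.py <<'E'
# usage: go.py gx gy z  (gauge coords mm, world z mm) -> tool shift cm + yaw deg
import sys
from h import *
c=np.array([.47396,-.02911,0]);ex=np.array([.13531,.99080,0]);ey=np.array([-ex[1],ex[0],0])
def tell(gx,gy,z):
    o=ctrl.observe();R=Ro.from_rotvec(o['eef_rot']).as_matrix();p=o['eef_pos']
    T=c+ex*gx/1e3+ey*gy/1e3+np.array([0,0,z/1e3])
    y=np.degrees(np.arctan2(R[:,0]@ey,R[:,0]@ex)) # world angle of tool x from ex
    q=p-c
    print('t',round(o['time'],2),'gauge pos mm',np.round([q@ex*1e3,q@ey*1e3,q[2]*1e3],1),'shift cm',(R.T@(T-p)*100).round(2),'yaw deg',round(y,2),'F gauge',np.round([o['ft_force']@ex,o['ft_force']@ey,o['ft_force'][2]],1),'w',round(o['grip_width']*1e3,1),'tilt',R[2].round(4))
if __name__=='__main__': tell(*map(float,sys.argv[1:4]))
E
python3 go.py 17 6 200
```

```text
t 0.15 gauge pos mm [-606.7  164.7  199.4] shift cm [ 43.62 -47.32   0.  ] yaw deg -61.61 F gauge [-0.6 -0.5 -0.2] w 92.1 tilt [-1.0e-04 -1.4e-03 -1.0e+00]
```

```bash
python3 -m jog '[[0.4,[43.6,-47.3,0],-60],[0.4,[43.6,-47.3,0],-60],[0.4,[43.6,-47.3,0],-60],[0.4,[43.6,-47.3,0],-60],[0.4,[43.6,-47.3,0],-60]]' 20; python3 go.py 17 6 200
```

```text
time: 0.65
eef_pos: [0.323, -0.3747, 0.2001]
eef_rot: [-2.665, -1.663, 0.0]
ft_force: [1.0, 0.3, 0.2]
grip_width: 0.0646
t 0.65 gauge pos mm [-362.8  102.8  200.1] shift cm [39.1  -2.73  0.  ] yaw deg -18.3 F gauge [ 0.5 -0.9  0.2] w 64.6 tilt [-2.e-04 -1.e-04 -1.e+00]
```

```bash
python3 -m jog '[[0.4,[38,-2.5,0],-18],[0.4,[38,-2.5,0],-18],[0.4,[38,-2.5,0],-18],[0.4,[38,-2.5,0],-18],[0.4,[38,-2.5,0],-18]]'; python3 go.py 17 6 160
```

```text
time: 1.15
eef_pos: [0.4192, -0.1442, 0.2003]
eef_rot: [2.378, 2.051, -0.0]
ft_force: [1.6, -0.8, 0.3]
grip_width: 0.0643
t 1.15 gauge pos mm [-121.5   38.6  200.3] shift cm [13.89  3.1   4.03] yaw deg -0.67 F gauge [-0.5 -1.7  0.3] w 64.3 tilt [-6.e-04  4.e-04 -1.e+00]
```

```bash
python3 -m jog '[[0.4,[13.6,3.1,4],0],[0.4,[13.6,3.1,4],0],[0.4,[13.6,3.1,4],0],[0.4,[13.6,3.1,4],0],[0.4,[13.6,3.1,4],0]]'; python3 go.py 17 6 68
python3 - <<'E'
from h import *
snap('wrist','wrist1.png')
E
```

```text
time: 1.65
eef_pos: [0.4692, -0.0153, 0.1597]
eef_rot: [-2.375, -2.055, 0.001]
ft_force: [-0.1, -1.3, 0.1]
grip_width: 0.0645
t 1.65 gauge pos mm [ 13.1   6.6 159.7] shift cm [0.39 0.07 9.17] yaw deg -0.5 F gauge [-1.3 -0.1  0.1] w 64.5 tilt [-0.     -0.0014 -1.    ]
```

View pics/wrist1.png

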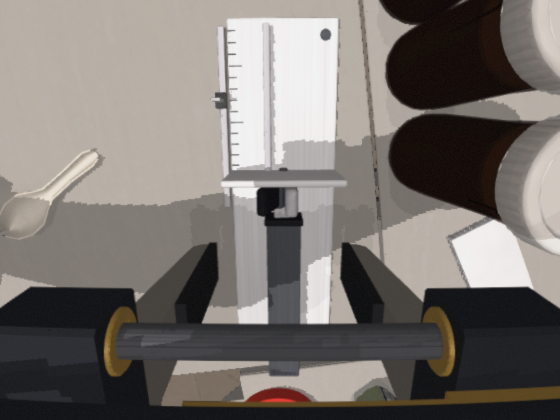

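```bash
python3 - <<'E'
from h import *
from go import c,ex,ey
s=load('wrist1.png');im=s['image'][:,:,::-1]
G=lambda u,v,z:(lambda P:np.round([(P-c)@ex*1e3,(P-c)@ey*1e3],1))(atz(s,u,v,z/1e3))
print('cam',-s['R'].T@s['t'])
print('tab',G(213,100,39),G(221,100,39),G(213,100,30))
print('base corners far',G(228,20,8),G(337,20,8))
for v in (171,178,185): print(v,G(284,v,74),G(222,v,74),G(346,v,74))
print('lever',G(258,188,67),G(258,215,67),'post',G(298,188,70),G(298,215,70),'sleeve',G(284,214,36))
cv2.imwrite('pics/w1crop.png',cv2.resize(im[80:230,190:360],None,fx=4,fy=4,interpolation=cv2.INTER_CUBIC))
E
```

```text
cam [0.48013742 0.05449575 0.34397992]
tab [100.8  60.2] [100.7  53.5] [101.3  61.8]
base corners far [170.8  49.3] [170.1 -47. ]
171 [45.3  1.5] [45.7 49.6] [ 44.9 -46.7]
178 [39.8  1.5] [40.2 49.8] [ 39.4 -46.9]
185 [34.3  1.5] [34.7 50.1] [ 33.9 -47.1]
lever [30.7 22.4] [ 8.2 22.9] post [31.  -9.7] [ 8.7 -9.8] sleeve [0.5 1.1]
```

View pics/w1crop.png

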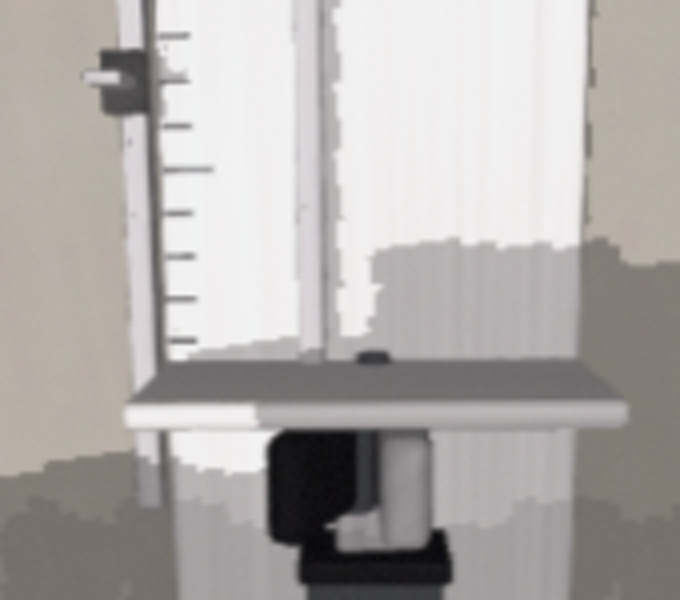

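```bash
python3 -m jog '[[0.4,[0.3,-0.1,2.5],-0.5],[0.4,[0.3,-0.1,5],-0.5],[0.4,[0.3,-0.1,7.5],-0.5],[0.4,[0.3,-0.1,9.2],-0.5],[0.4,[0.3,-0.1,9.2],-0.5]]'; python3 go.py 17 7.3 68
```

```text
time: 2.2
eef_pos: [0.4671, -0.0151, 0.0666]
eef_rot: [-2.371, -2.057, 0.006]
ft_force: [-0.0, 0.3, -0.3]
grip_width: 0.0644
t 2.2 gauge pos mm [13.   8.7 66.6] shift cm [ 0.4   0.13 -0.14] yaw deg -0.33 F gauge [ 0.3  0.1 -0.3] w 64.4 tilt [-0.0012 -0.004  -1.    ]
```

```bash
python3 -m jog '[[0.4,[0.4,0.1,0],0],[0.4,[0.8,0.1,0],0],[0.4,[1.2,0.1,0],0],[0.4,[1.6,0.1,0],0],[0.4,[2,0.1,0],0]]'; python3 go.py 88 7.3 68;  python3 -m jog '[[0.4,[0.7,0,0],0],[0.4,[1.4,0,0],0],[0.4,[2.1,0,0],0],[0.4,[2.8,0,0],0],[0.4,[2.8,0,0],0]]'; python3 go.py 88 7.3 68
python3 - <<'E'
from h import *
snap('wrist','wrist2.png')
E
```

```text
time: 2.7
eef_pos: [0.473, 0.0072, 0.0686]
eef_rot: [2.369, 2.063, 0.001]
ft_force: [0.3, -0.4, 0.6]
grip_width: 0.064
t 2.7 gauge pos mm [35.9  5.8 68.6] shift cm [ 5.21 -0.16  0.06] yaw deg -0.13 F gauge [-0.3 -0.3  0.6] w 64.0 tilt [-1.e-04  8.e-04 -1.e+00]
time: 3.2
eef_pos: [0.4768, 0.0359, 0.0682]
eef_rot: [-2.367, -2.065, -0.001]
ft_force: [0.0, -0.2, 0.0]
grip_width: 0.0643
t 3.2 gauge pos mm [64.8  6.  68.2] shift cm [ 2.32 -0.13  0.02] yaw deg -0.04 F gauge [-0.2 -0.1  0. ] w 64.3 tilt [ 5.e-04  1.e-04 -1.e+00]
```

View pics/wrist2.png

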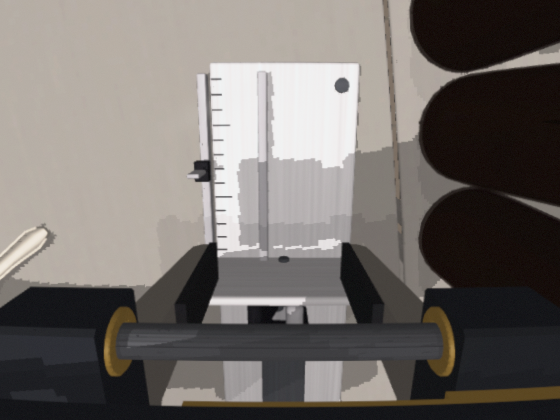

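```bash
python3 - <<'E'
from h import *
from go import c,ex,ey
s=load('wrist2.png');im=s['image'][:,:,::-1]
G=lambda u,v,z:(lambda P:np.round([(P-c)@ex*1e3,(P-c)@ey*1e3],1))(atz(s,u,v,z/1e3))
print('tab',G(193,174,39),G(205,174,39))
for v in (297,300,303): print(v,G(278,v,74))
print(G(212,66,8),G(358,66,8))
E
```

```text
tab [103.3  58. ] [103.3  50.6]
297 [38.6  5.7]
300 [36.7  5.7]
303 [34.8  5.7]
[170.4  49.1] [170.5 -47.2]
```

```bash
python3 - <<'E'
from h import *
s=snap('scene','scene2.png');im=s['image'][:,:,::-1]
cv2.imwrite('pics/sc2crop.png',cv2.resize(im[160:280,190:350],None,fx=5,fy=5,interpolation=cv2.INTER_CUBIC))
E
```

```text
(no output)
```

View pics/sc2crop.png

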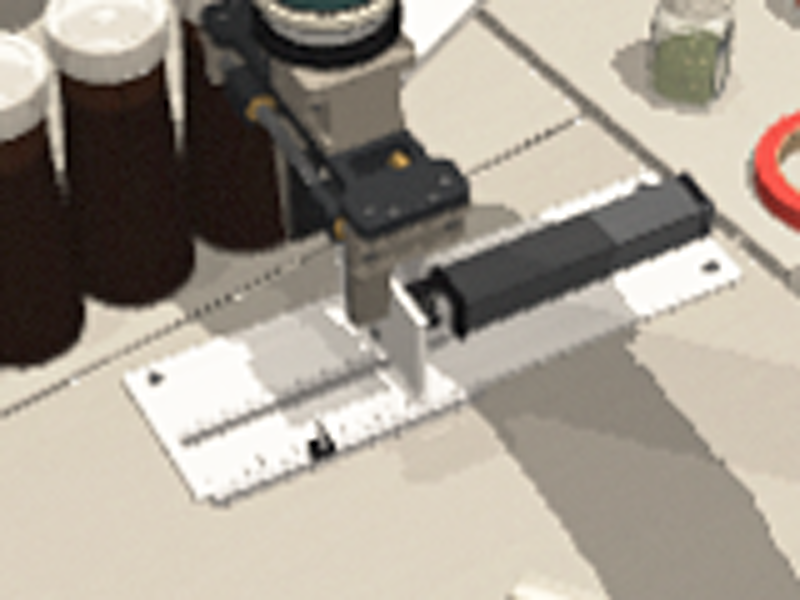

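```bash
python3 - <<'E'
from h import *
from go import c,ex,ey
s=load('scene2.png');w=load('wrist2.png');w1=load('wrist1.png')
o=ctrl.observe();p=o['eef_pos'];R=Ro.from_rotvec(o['eef_rot']).as_matrix()
for y in(-32,-50,32,50):
  for z in (25,0):
    X=p+R@np.array([0,y/1e3,z/1e3]);u=proj(s,X)
    print(y,z,'scene crop',((u[0]-190)*5,(u[1]-160)*5),'wrist',np.round(proj(w,X)))
for X in [(36,-50,74),(36,50,74),(36,50,12),(103,55,39)]:
  P=c+ex*X[0]/1e3+ey*X[1]/1e3+[0,0,X[2]/1e3];u=proj(s,P);print(X,((u[0]-190)*5,(u[1]-160)*5),proj(w,P))
E
```

```text
-32 25 scene crop (np.float64(361.4239411700828), np.float64(364.5195133472971)) wrist [227. 237.]
-32 0 scene crop (np.float64(360.56677157769485), np.float64(333.13813083991033)) wrist [220. 252.]
-50 25 scene crop (np.float64(376.90870709025205), np.float64(386.12418967857394)) wrist [198. 237.]
-50 0 scene crop (np.float64(376.23614383711583), np.float64(354.77304560531394)) wrist [189. 252.]
32 25 scene crop (np.float64(308.23701384863693), np.float64(290.26702275274783)) wrist [328. 237.]
32 0 scene crop (np.float64(306.7737642951147), np.float64(258.8255790688031)) wrist [334. 252.]
50 25 scene crop (np.float64(293.786368482227), np.float64(270.0809184251158)) wrist [356. 237.]
50 0 scene crop (np.float64(292.16597539361686), np.float64(238.63493230545842)) wrist [366. 252.]
(36, -50, 74) (np.float64(330.7656310637415), np.float64(207.68768113804555)) (np.float64(375.6041116568943), np.float64(300.54005168142425))
(36, 50, 74) (np.float64(416.28620595962644), np.float64(321.68793476004976)) (np.float64(200.20278286294814), np.float64(300.89741469370506))
(36, 50, 12) (np.float64(416.6858855179666), np.float64(398.55869850814383)) (np.float64(218.11409963244546), np.float64(259.1317912924699))
(103, 55, 39) (np.float64(311.315733300807), np.float64(416.1902514033005)) (np.float64(197.91087209601565), np.float64(174.52449010237532))
```

```bash
python3 - <<'E'
from h import *
print(ctrl.tips_ahead, [a for a in dir(ctrl) if a[0]!='_'])
s=load('scene2.png');im=s['image'][:,:,::-1]
a=cv2.resize(im[180:245,225:305],None,fx=9,fy=9,interpolation=cv2.INTER_CUBIC)
a=np.clip(a.astype(float)*1.0,0,255).astype(np.uint8)
cv2.imwrite('pics/sc2b.png',a)
E
```

```text
0.025 ['Unreachable', 'close_job', 'observe', 'snapshot', 'tips_ahead']
```

View pics/sc2b.png

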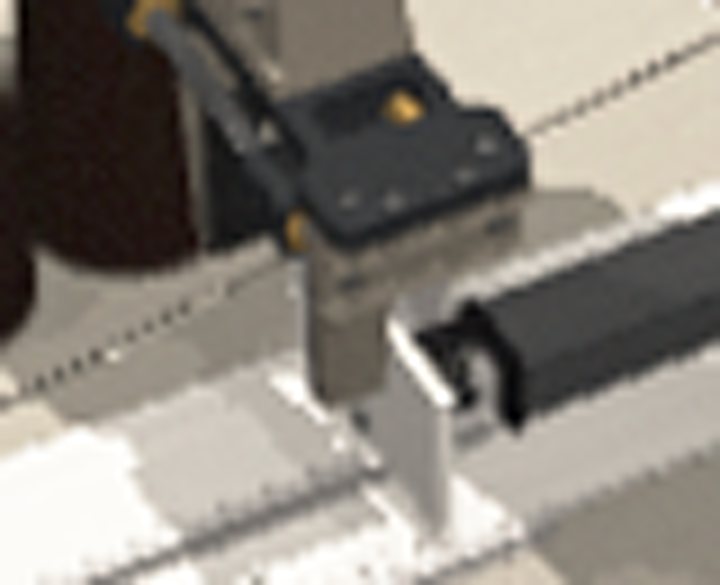

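```bash
python3 - <<'E'
from h import *
from go import c,ex,ey
s=load('scene2.png');w=load('wrist2.png')
G=lambda s,u,v,z:(lambda P:np.round([(P-c)@ex*1e3,(P-c)@ey*1e3],1))(atz(s,u,v,z/1e3))
for z in (30,43,60,77): print(z,G(s,260.3,224.6,z),G(s,267.8,223.9,z),' wrist L in',G(w,217,243,z),G(w,342,243,z))
E
python3 go.py 0 0 0
```

```text
30 [48.5 -3. ] [28.9  4.7]  wrist L in [55.1 46.9] [ 55.  -37.5]
43 [53.9  7.9] [34.5 15.6]  wrist L in [59.8 44.5] [ 59.7 -35. ]
60 [61.1 22.3] [42.  29.8]  wrist L in [65.9 41.3] [ 65.9 -31.7]
77 [68.2 36.6] [49.4 44. ]  wrist L in [72.1 38.1] [ 72.  -28.4]
t 3.3 gauge pos mm [63.6  6.1 68.1] shift cm [-6.36  0.62  6.81] yaw deg -0.11 F gauge [-0.1 -0.1 -0.1] w 64.3 tilt [-2.e-04 -3.e-04 -1.e+00]
```

```bash
python3 -m jog '[[0.4,[0,0,-4],0],[0.4,[0,0,-6],0],[0.4,[-2.5,0,-6],0],[0.4,[-4.9,0,-6],0],[0.4,[-4.9,0,-6],0]]'; python3 go.py 17 7 68
cat > sn.py <<'E'
import sys
from h import *
for n in sys.argv[2:]: snap(n,n+sys.argv[1]+'.png')
E
python3 sn.py 3 scene wrist; python3 -m jog '[[-0.5,[0,0,0],0],[-0.5,[0,0,0],0],[-0.5,[0,0,0],0],[-0.5,[0,0,0],0],[-0.5,[0,0,0],0]]';python3 go.py 17 7 68;python3 sn.py 4 scene wrist
python3 - <<'E'
from h import *
t=[]
for n in '34':
  a=load('scene%s.png'%n)['image'][120:260,200:345,::-1]; b=load('wrist%s.png'%n)['image'][130:400,150:410,::-1]
  t.append(np.hstack([cv2.resize(a,(400,386),interpolation=cv2.INTER_CUBIC)[:300],cv2.resize(b,(400,415))[:300]]))
cv2.imwrite('pics/mont.png',np.vstack(t))
E
```

```text
time: 3.8
eef_pos: [0.4693, -0.0177, 0.1281]
eef_rot: [2.374, 2.056, -0.003]
ft_force: [-0.2, -0.0, 0.7]
grip_width: 0.0642
t 3.8 gauge pos mm [ 10.7   6.2 128.1] shift cm [ 0.64 -0.08  6.01] yaw deg -0.45 F gauge [-0.1  0.2  0.7] w 64.2 tilt [-2.e-03 -4.e-04 -1.e+00]
time: 4.4
eef_pos: [0.4699, -0.0137, 0.1281]
eef_rot: [-2.369, -2.063, -0.0]
ft_force: [-0.0, 0.3, 0.2]
grip_width: 0.0264
t 4.4 gauge pos mm [ 14.7   6.1 128.1] shift cm [ 0.23 -0.09  6.01] yaw deg -0.11 F gauge [0.3 0.1 0.2] w 26.4 tilt [ 0. -0. -1.]
```

View pics/mont.png

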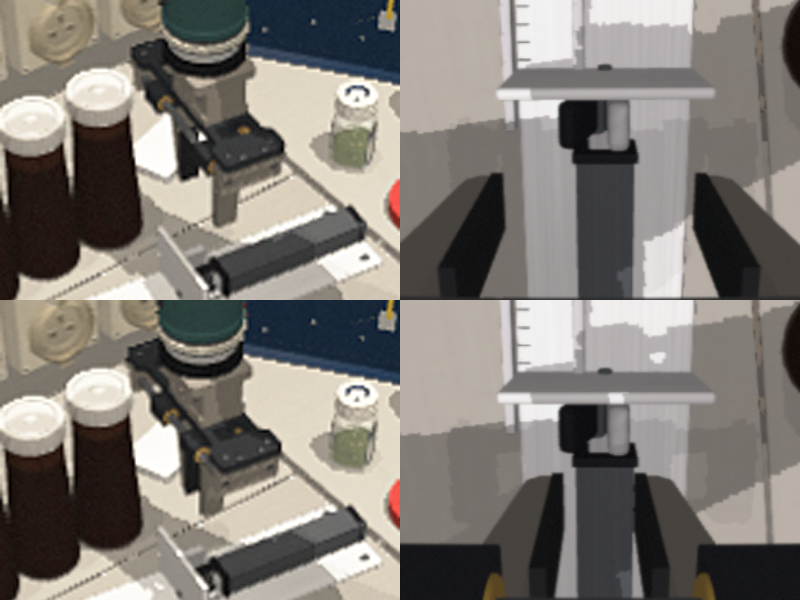

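```bash
python3 - <<'E'
from h import *
from go import c,ex,ey
w=load('wrist4.png');s3=load('scene3.png');s4=load('scene4.png');s2=load('scene2.png')
print('f',w['intrinsics'].round(1).tolist(),float(w['k1']),'cam',(-w['R'].T@w['t']),w['R'].round(3).tolist())
o=ctrl.observe();p=o['eef_pos'];R=Ro.from_rotvec(o['eef_rot']).as_matrix()
for a in (-40,-20,0,25): print(a,'tipsep px',[np.round(proj(w,p+R@np.array([0.01,y/2e3,a/1e3])),1) for y in (-26.4,26.4)],[np.round(proj(w,p+R@np.array([0.01,y/2e3,a/1e3])),1) for y in (-64.2,64.2)])
# scene: changes between 3 and 4 give finger tip; lowest row of pixels that changed near near-finger
for a in (-40,-20,0,25): print(a,'scene near finger tip',np.round(proj(s4,p+R@np.array([0,-.0132-.009,a/1e3])),1))
print('obs scene4 tip approx',(210/400*145+200, (513-300)/386*140+120))
E
```

```text
f [[349.8, 0.0, 279.0], [0.0, 349.8, 211.5], [0.0, 0.0, 1.0]] -0.059187956534918006 cam [0.48009818 0.05604872 0.31241387] [[0.991, -0.137, 0.002], [-0.133, -0.958, 0.254], [-0.033, -0.252, -0.967]]
-40 tipsep px [array([247.4, 261.2]), array([306.9, 261.2])] [array([204.9, 261.1]), array([349.3, 261.1])]
-20 tipsep px [array([250.8, 245.5]), array([303.7, 245.5])] [array([213. , 245.5]), array([341.5, 245.5])]
0 tipsep px [array([253.5, 233. ]), array([301.2, 233. ])] [array([219.5, 233. ]), array([335.2, 233. ])]
25 tipsep px [array([256.3, 220.4]), array([298.7, 220.4])] [array([226. , 220.4]), array([328.9, 220.4])]
-40 scene near finger tip [276.4 191.3]
-20 scene near finger tip [276.4 196.8]
0 scene near finger tip [276.4 202.3]
25 scene near finger tip [276.3 208.9]
obs scene4 tip approx (276.125, 197.2538860103627)
```

```bash
python3 -m jog '[[0.4,[0.1,-0.1,0],0],[0.4,[0.1,-0.1,0],0],[0.4,[0.1,-0.1,2.5],0],[0.4,[0.1,-0.1,5],0],[0.4,[0.1,-0.1,5],0]]'; python3 go.py 17 7 30;  python3 -m jog '[[0.4,[0,0,1.5],0],[0.4,[0,0,3],0],[0.4,[0,0,4],0],[0.4,[0,0,4],0]]'; python3 go.py 17 7 28
```

```text
time: 5.0
eef_pos: [0.4667, -0.0129, 0.0759]
eef_rot: [-2.366, -2.06, 0.006]
ft_force: [-1.0, 0.1, -1.0]
grip_width: 0.061
t 5.0 gauge pos mm [15.   9.4 75.9] shift cm [0.2  0.27 4.59] yaw deg -0.13 F gauge [-0.  1. -1.] w 61.0 tilt [-3.0e-04 -5.6e-03 -1.0e+00]
time: 5.4
eef_pos: [0.4686, -0.0128, 0.0378]
eef_rot: [-2.369, -2.062, 0.002]
ft_force: [-0.2, 0.4, -0.7]
grip_width: 0.0643
t 5.4 gauge pos mm [15.4  7.6 37.8] shift cm [0.16 0.06 0.98] yaw deg -0.13 F gauge [ 0.4  0.2 -0.7] w 64.3 tilt [-1.0e-04 -1.5e-03 -1.0e+00]
```

```bash
python3 -m jog '[[0.4,[0,0,0.5],0],[0.4,[0,0,1.0],0],[0.4,[0,0,1.0],0]]'; python3 go.py 17 7 28;  python3 -m jog '[[0.4,[0.5,0,0],0],[0.4,[1,0,0],0],[0.4,[1.5,0,0],0],[0.4,[2,0,0],0],[0.4,[2,0,0],0]]'; python3 go.py 88 7.3 28; python3 sn.py 5 scene wrist
python3 - <<'E'
from h import *
a=load('scene5.png')['image'][150:270,190:350,::-1]; b=load('wrist5.png')['image'][60:360,80:480,::-1]
cv2.imwrite('pics/mont5.png',np.hstack([cv2.resize(a,(400,300),interpolation=cv2.INTER_CUBIC),b]))
E
```

```text
time: 5.7
eef_pos: [0.4689, -0.0129, 0.028]
eef_rot: [-2.369, -2.063, 0.0]
ft_force: [-1.1, -0.5, 0.5]
grip_width: 0.0645
t 5.7 gauge pos mm [15.3  7.2 28. ] shift cm [ 0.17  0.02 -0.  ] yaw deg -0.14 F gauge [-0.7  1.   0.5] w 64.5 tilt [-1.e-04 -3.e-04 -1.e+00]
time: 6.2
eef_pos: [0.4721, 0.0078, 0.0283]
eef_rot: [2.368, 2.064, 0.001]
ft_force: [-0.5, -2.5, 1.9]
grip_width: 0.0644
t 6.2 gauge pos mm [36.4  6.9 28.3] shift cm [ 5.16 -0.05  0.04] yaw deg -0.09 F gauge [-2.6  0.2  1.9] w 64.4 tilt [ 4.e-04  5.e-04 -1.e+00]
```

View pics/mont5.png

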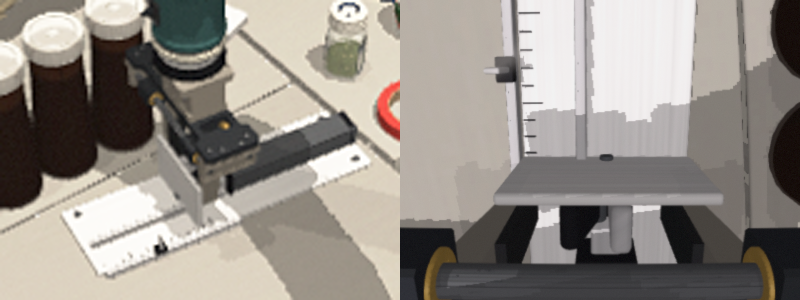

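```bash
cat > meas.py <<'E'
import sys
from h import *
from go import c,ex,ey
s=load(sys.argv[1]);u0,r0,r1,tu,tr=map(int,sys.argv[2:])
g=cv2.cvtColor(s['image'],cv2.COLOR_RGB2GRAY).astype(float)
G=lambda u,v,z:(lambda P:np.round([(P-c)@ex*1e3,(P-c)@ey*1e3],1))(atz(s,u,v,z/1e3))
print('plate',[(r,int(g[r,u0-4:u0+5].mean())) for r in range(r0,r1)])
print(g[tr-7:tr+8,tu-9:tu+10].astype(int))
for r in range(r0,r1,2): print(r,G(u0,r,74))
print('tab',G(tu,tr,39),G(tu,tr+1,39))
E
python3 meas.py wrist5.png 240 248 272 167 131
```

```text
plate [(248, 111), (249, 113), (250, 111), (251, 111), (252, 115), (253, 125), (254, 134), (255, 144), (256, 152), (257, 157), (258, 162), (259, 161), (260, 159), (261, 158), (262, 155), (263, 150), (264, 139), (265, 110), (266, 84), (267, 81), (268, 99), (269, 98), (270, 97), (271, 96)]
[[178 177 177 179 178 178 178 177 178 178 179 178 178 179 179 176 151 113
   99]
 [178 178 179 179 178 178 178 178 177 177 178 178 178 178 178 174 152 116
  101]
 [178 178 178 178 178 177 177 175 176 173 174 173 172 172 172 171 156 125
  106]
 [178 179 178 178 178 178 175 169 163 162 162 158 154 155 155 157 154 144
  135]
 [178 177 178 178 178 176 171 168 169 170 171 171 172 174 175 177 179 181
  181]
 [178 178 177 179 178 180 184 189 191 191 193 194 194 195 197 198 200 201
  200]
 [178 177 179 177 179 186 197 198 199 200 202 202 202 204 204 207 209 208
  208]
 [178 177 178 179 178 185 195 196 196 197 199 200 200 201 204 205 207 208
  206]
 [177 178 178 176 178 179 182 184 185 186 187 189 190 191 193 196 197 196
  196]
 [178 178 177 177 178 177 174 170 168 167 169 169 170 172 175 177 177 167
  161]
 [178 178 178 178 179 178 177 171 165 166 166 165 165 165 166 167 163 133
  101]
 [178 178 177 178 178 177 177 177 176 177 176 176 176 176 176 176 172 137
   89]
 [179 178 178 178 178 176 177 177 177 176 177 178 176 176 176 178 173 137
   87]
 [179 177 177 177 177 177 176 178 178 177 178 177 178 177 178 177 173 135
   84]
 [177 178 178 178 177 178 178 177 177 178 177 177 178 177 177 176 173 140
   87]]
248 [54.3 22.5]
250 [53.4 22.5]
252 [52.5 22.5]
254 [51.6 22.6]
256 [50.7 22.6]
258 [49.8 22.6]
260 [48.9 22.7]
262 [48.  22.7]
264 [47.1 22.7]
266 [46.1 22.7]
268 [45.2 22.8]
270 [44.3 22.8]
tab [101.8  60.5] [101.3  60.6]
```

```bash
python3 -m jog '[[0.4,[1.0,0,0],0],[0.4,[2.0,0,0],0],[0.4,[3,0,0],0],[0.4,[4,0,0],0],[0.4,[4.5,0,0],0]]'; python3 -m jog '[[0.4,[0,0,0],0],[0.4,[0,0,0],0]]'; python3 go.py 89 1.3 28; python3 sn.py 6 scene wrist top
python3 - <<'E'
from h import *
s=load('wrist6.png');from go import *
P=c+ex*.102+ey*.0575+[0,0,.039];print(proj(s,P))
g=cv2.cvtColor(s['image'],cv2.COLOR_RGB2GRAY).astype(int);u,v=map(int,proj(s,P))
print(g[v-14:v+16,u-14:u+12:2]); print(s['image'][:,240].mean(1).astype(int)[245:272])
E
```

```text
time: 6.8
eef_pos: [0.4783, 0.053, 0.0282]
eef_rot: [-2.368, -2.064, -0.001]
ft_force: [1.0, -4.1, 0.9]
grip_width: 0.0644
time: 7.0
eef_pos: [0.478, 0.0519, 0.0282]
eef_rot: [-2.369, -2.063, -0.0]
ft_force: [-0.0, -1.8, 1.8]
grip_width: 0.0643
t 7.0 gauge pos mm [80.8  6.9 28.2] shift cm [0.82 0.56 0.02] yaw deg -0.12 F gauge [-1.8 -0.2  1.8] w 64.3 tilt [ 3.e-04  1.e-04 -1.e+00]
(np.float64(179.48740043089296), np.float64(218.41992322659144))
[[177 177 176 176 177 177 177 170  53  34  37  36  37]
 [177 178 177 177 176 176 176 170  54  36  38  38  36]
 [177 178 176 176 176 176 176 170  60  55  53  53  55]
 [177 175 177 176 176 177 177 169  90  85  85  87  87]
 [176 176 175 176 177 176 176 138  90  89  90  90  91]
 [177 176 176 177 175 176 169 103  90  91  90  92  91]
 [177 175 177 177 176 174 125  90  91  89  91  93  90]
 [177 177 176 177 176 155  97  89  90  90  91  90  88]
 [178 175 176 176 171 110  90  90  89  91  92  90  86]
 [177 176 176 176 143  91  92  91  91  92  94  89  86]
 [179 177 177 171 104  91  90  90  92  91  91  87  85]
 [177 177 177 145 106 105  98  97  98  99  89 
[... 410 characters left out ...]
6 176 178 178 176 176 174 166 166 165]
 [179 178 177 177 176 177 177 177 175 168 165 165 167]
 [178 178 177 177 175 177 176 178 177 167 167 165 166]
 [175 175 177 177 176 177 177 178 176 166 166 166 165]
 [167 169 177 178 177 176 178 177 168 165 165 166 166]
 [167 168 175 176 174 176 178 175 166 166 166 166 165]
 [168 167 167 167 168 176 176 175 165 166 166 165 166]
 [166 167 165 167 165 174 174 175 166 166 165 165 166]
 [167 168 167 167 165 167 167 167 166 166 166 165 166]
 [166 166 167 167 167 166 166 166 166 166 166 166 164]
 [166 165 166 167 168 167 166 166 165 165 166 165 161]]
[114 115 112 110 112 111 111 113 125 140 149 151 156 160 160 159 158 157
 152 143 125  73  60  51  51  63  54]
```

```bash
python3 -m jog '[[0.4,[0.4,0,0],0],[0.4,[0.8,0,0],0],[0.4,[0.8,0,0],0],[0.4,[0.8,0,0],0],[0.4,[0.8,0,0],0]]'; python3 go.py 89 1.3 28; python3 sn.py 7 scene wrist top
python3 - <<'E'
from h import *
from go import c,ex,ey
f=lambda n,x,z:proj(load(n+'7.png'),c+ex*x/1e3+ey*.0+np.array([0,0,z/1e3]))
P=c+ex*.102+ey*.053+[0,0,.03]
t=[]
for n,m in (('scene',33),('top',33),('wrist',66)):
  s=load(n+'7.png');u,v=proj(s,P);u,v=int(u),int(v);print(n,u,v)
  a=s['image'][max(v-m,0):v+m,u-m:u+m,::-1];t.append(cv2.resize(a,(264,264),interpolation=cv2.INTER_CUBIC));print((u-m,max(v-m,0)),a.shape,264/a.shape[1])
cv2.imwrite('pics/mont7.png',np.hstack(t))
s=load('wrist7.png')
G=lambda u,v,z:(lambda P:np.round([(P-c)@ex*1e3,(P-c)@ey*1e3],1))(atz(s,u,v,z/1e3))
print(s['image'][:,240].mean(1).astype(int)[245:272]);print(G(240,259,74))
E
```

```text
time: 7.65
eef_pos: [0.479, 0.0596, 0.0281]
eef_rot: [-2.369, -2.063, -0.0]
ft_force: [-0.2, -3.7, 1.0]
grip_width: 0.0646
t 7.65 gauge pos mm [88.5  7.  28.1] shift cm [0.05 0.57 0.01] yaw deg -0.14 F gauge [-3.7 -0.3  1. ] w 64.6 tilt [ 1.e-04 -1.e-04 -1.e+00]
scene 252 244
(219, 211) (66, 66, 3) 4.0
top 218 225
(185, 192) (66, 66, 3) 4.0
wrist 193 227
(127, 161) (132, 132, 3) 2.0
[115 115 114 111 114 112 111 115 125 137 148 150 155 162 161 159 159 156
 154 144 126  83  63  56  55  67  70]
[101.9  22.7]
```

View pics/mont7.png

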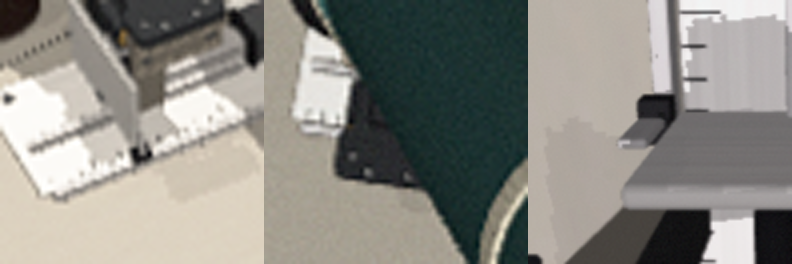

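```bash
python3 - <<'E'
from h import *
from go import c,ex,ey
s=load('wrist7.png')
G=lambda u,v,z:(lambda P:np.round([(P-c)@ex*1e3,(P-c)@ey*1e3],1))(atz(s,u,v,z/1e3))
g=s['image'].mean(2).astype(int);print(g[226:240,172:188:2])
for r in (231,232,233,234): print(r,G(178,r,39))
# plate outer face boundary rows: bottom(z12) and top(z74) at u=240
print('outer bottom',[ (r,g[r,216]) for r in range(212,222)])
for r in (215,216,217,218): print(r,G(216,r,12))
print('outer top 253.5',G(240,253.5,74),'inner top 265',G(240,265,74))
# scene: blade & plate near edge
q=load('scene7.png')
for nm,X in dict(edge_bot=(102,51,12),edge30=(102,51,30),edgetop=(102,51,74),bladetop=(102,57,39)).items():
  P=c+ex*X[0]/1e3+ey*X[1]/1e3+[0,0,X[2]/1e3];u=np.array(proj(q,P));print(nm,(u-[219,211])*4)
E
```

```text
[[175 175 125  90  89  88  91  92]
 [175 166  94  90  88  88  91  92]
 [174 134  88  89  89  90  93  93]
 [159 103  92  91  92  93  95  91]
 [143 117 116 102 101 106 107  88]
 [164 165 168 128 123 127 125  95]
 [181 188 186 141 135 138 135 100]
 [177 148 138 130 133 136 132 103]
 [172 140 129 130 131 132 132 121]
 [162 155 142 142 144 144 143 158]
 [164 163 162 162 162 162 163 164]
 [165 163 165 164 164 164 164 159]
 [164 164 164 165 165 164 164 152]
 [165 164 164 165 164 165 163 125]]
231 [103.2  58.8]
232 [102.6  58.9]
233 [102.1  58.9]
234 [101.5  58.9]
outer bottom [(212, np.int64(185)), (213, np.int64(185)), (214, np.int64(181)), (215, np.int64(144)), (216, np.int64(90)), (217, np.int64(107)), (218, np.int64(109)), (219, np.int64(110)), (220, np.int64(110)), (221, np.int64(109))]
215 [104.4  43.5]
216 [103.8  43.5]
217 [103.2  43.5]
218 [102.6  43.5]
outer top 253.5 [104.4  22.6] inner top 265 [99.2 22.8]
edge_bot [132.94711584 150.73884209]
edge30 [132.0995181  133.31598931]
edgetop [129.97072904  89.38083075]
bladetop [135.73978092 130.37966647]
```

```bash
python3 -m jog '[[0.4,[0,0.2,0],0],[0.4,[0,0.4,0],0],[0.4,[0,0.55,0],0],[0.4,[0,0.55,0],0]]' 30; python3 go.py 88.5 1.3 28;python3 -m jog '[[0.2,[0,0,0],0],[0,[0,0,0],0],[-0.2,[0,0,0],0],[-0.3,[0,0,0],0],[-0.3,[0,0,0],0]]'; python3 go.py 88.5 1.3 28
```

```text
time: 8.2
eef_pos: [0.4842, 0.0584, 0.0278]
eef_rot: [-2.369, -2.062, 0.002]
ft_force: [-1.1, -2.6, -1.2]
grip_width: 0.0641
t 8.2 gauge pos mm [88.1  1.7 27.8] shift cm [ 0.04  0.04 -0.02] yaw deg -0.15 F gauge [-2.7  0.7 -1.2] w 64.1 tilt [-5.e-04 -1.e-03 -1.e+00]
time: 8.7
eef_pos: [0.4798, 0.0589, 0.0277]
eef_rot: [-2.365, -2.061, 0.012]
ft_force: [-11.9, -0.3, 9.0]
grip_width: 0.0322
t 8.7 gauge pos mm [88.   6.2 27.7] shift cm [ 0.05  0.49 -0.03] yaw deg -0.1 F gauge [-1.9 11.8  9. ] w 32.2 tilt [-0.0029 -0.0082 -1.    ]
```

```bash
python3 -m jog '[[-0.5,[0,0,0],0],[-0.7,[0,0,0],0],[-1,[0,0,0],0],[-1,[0,0,0],0],[-1,[0,0,0],0]]' 35; python3 go.py 88.5 1.3 28;python3 -m jog '[[-1,[0,0,0],0],[-1,[0,0,0],0],[-1,[0,0,0],0],[-1,[0,0,0],0],[-1,[0,0,0],0]]'; python3 go.py 88.5 1.3 28
```

```text
time: 9.2
eef_pos: [0.4834, 0.0588, 0.028]
eef_rot: [-2.369, -2.062, 0.003]
ft_force: [-5.2, -1.3, 3.8]
grip_width: 0.0215
t 9.2 gauge pos mm [88.4  2.5 28. ] shift cm [0.01 0.12 0.  ] yaw deg -0.14 F gauge [-2.   5.   3.8] w 21.5 tilt [-7.0e-04 -2.1e-03 -1.0e+00]
time: 9.7
eef_pos: [0.4835, 0.0588, 0.0281]
eef_rot: [-2.369, -2.062, 0.003]
ft_force: [-4.8, -1.3, 3.9]
grip_width: 0.0215
t 9.7 gauge pos mm [88.3  2.5 28.1] shift cm [0.02 0.12 0.01] yaw deg -0.14 F gauge [-1.9  4.6  3.9] w 21.5 tilt [-7.0e-04 -2.1e-03 -1.0e+00]
```

```bash
python3 sn.py 8 wrist; python3 - <<'E'
from h import *
from go import c,ex,ey
for f in ('wrist7.png','wrist8.png'):
  s=load(f)
  G=lambda u,v,z:(lambda P:np.round([(P-c)@ex*1e3,(P-c)@ey*1e3],1))(atz(s,u,v,z/1e3))
  g=s['image'].mean(2).astype(int);print(g[248:270,240]);print('plate inner top edge at row 265:',G(240,265,74))
  u,v=map(int,proj(s,c+ex*.1024+ey*.0588+[0,0,.039]));print((u,v));print(g[v-6:v+7,u-8:u+10:2])
E
```

```text
[111 114 112 111 115 125 137 148 150 155 162 161 159 159 156 154 144 126
  83  63  56  55]
plate inner top edge at row 265: [99.2 22.8]
(178, 232)
[[175 175 175 125  90  89  88  91  92]
 [176 175 166  94  90  88  88  91  92]
 [173 174 134  88  89  89  90  93  93]
 [166 159 103  92  91  92  93  95  91]
 [163 143 117 116 102 101 106 107  88]
 [163 164 165 168 128 123 127 125  95]
 [164 181 188 186 141 135 138 135 100]
 [162 177 148 138 130 133 136 132 103]
 [164 172 140 129 130 131 132 132 121]
 [164 162 155 142 142 144 144 143 158]
 [164 164 163 162 162 162 162 163 164]
 [164 165 163 165 164 164 164 164 159]
 [164 164 164 164 165 165 164 164 152]]
[110 110 109 109 110 118 131 142 150 156 160 161 160 159 156 152 143 117
  74  66  66  67]
plate inner top edge at row 265: [99.1 18.2]
(169, 232)
[[175 175 175 153  94  91  91  90  92]
 [176 175 170 115  91  91  91  92  93]
 [174 174 144  94  91  91  91  94  93]
 [167 162 115  98  98 100 100 102  93]
 [164 156 137 136 136 139 142 145 104]
 [166 170 181 185 188 191 195 194 136]
 [165 180 209 210 211 213 217 215 151]
 [166 185 202 202 204 208 209 207 155]
 [165 170 183 184 187 189 191 190 157]
 [164 164 153 148 151 152 153 154 162]
 [166 165 163 163 162 162 162 163 164]
 [165 164 164 165 164 164 164 164 157]
 [165 165 164 164 165 165 164 164 136]]
```

Plate and tab haven't moved (plate centre at about 101.8 mm, blade at about 102.2 mm), and the fingers are at 21.5 mm, which means the lever is shut. I'm handing in now.

```bash
python3 -c "
from workcell import ctrl
print(ctrl.close_job()); o=ctrl.observe(); print(o['time'],o['grip_width'],o['ft_force'])"
```

```text
the job is handed in; nothing more can be done
None
the job is handed in; nothing more can be done
```

The job is handed in at about 9.8 s with the leg at the length mark and the fingers pinching the shut lever against the post. No verdict was reported.

**What I did:** I pulled the leg out by the stop plate's inner face with the lever open and held it at the mark for about 0.5 s. Then I centred the gripper and closed it on lever and post with 35 N.

**Last checks:**
- **Leg position:** in the wrist picture the stop plate's middle was at about 101.8 mm along the gauge and the tab blade at about 102.2 mm. That is about 0.5 mm off, against a limit of 6 mm.
- **Lever:** I had no direct reading of its angle. I judged it shut from the finger opening of 21.5 mm, since post and shut lever together are 22 mm thick.
- **Pinch force:** I could not measure the force on each finger. I am relying on the 35 N grip setting, with a side force of about 5 N on the tool.
- **Tab and bystanders:** the tab had not shifted in the pictures. I did not measure the bystanders at the end, and the arm did not go near them.

**What disagreed:**
- **Fingertip height:** all cameras showed the fingertips about 40 mm higher than the reported TCP and the stated tip distance imply. My first pull passed over the plate without touching it. I raised the gripper, went back and repeated the pull 40 mm lower, where the spring force confirmed contact.
- **Sideways push:** while the lever was closing, its resistance pushed the tool about 4.5 mm sideways. At the end it was within about 1 mm of centre.

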